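# Roll a curtain pole into the drilling jig's V-groove

### The arm

A 6-joint arm with a two-finger parallel gripper is mounted at the origin on the work surface. World frame = base frame: x ahead of the robot, y to its left, z up, the work surface at z = 0. Lengths are in m, angles in rad, forces in N, time in s.
With the tool pointing down it reaches from about 0.35 to 0.775 m from the base axis. Payload 5.5 kg.
Tool frame: the origin (TCP) lies at the very end of the fingers, on their centre line; the grasp point (between the pads) lies 19 mm behind it; z points along the fingers, y is the direction in which the jaws open and shut (so a half turn about z gives the same grasp; the last joint's range is limited). The gripper opens to 85 mm and grips with 20 to 120 N. Pads are 22 mm wide; open, the fingers measure 114 mm over their backs; the gripper's body (76 mm by 85 mm) begins 54 mm behind the grasp point. The pads swing forward as they close: fully open they stand 13 mm farther back than shut.
Start: joints at [1.189, 0.313, 0.046, 1.304, 0, 1.431], TCP at [0.138, 0.558, 0.231] pointing down, gripper open.
Joint ranges: [-2.76, 2.76], [-0.86, 1.69], [-1.03, 1.26], [-2.2, 2.34], [-1.47, 1.5], [-3.14, 3.14]. Speed limits (rad/s): [2.57, 2.57, 3.14, 3.14, 3.14, 3.14].

### API

Orientations are given as a unit quaternion [w, x, y, z].
In Python, from workcell import get_state, imaging, env, spotter gives the robot as it stands.
- The arm moves only by the tool play_rows, never from a script. Its argument "moves" is a list of rows, each an object with "claw": the finger opening in cm, from 0 to 8.54; "delta_pos": the shift along the tool's x, y, z in cm, a list of three; "twist": the turn about the tool's z in degrees. A call has 1 to 12 rows; each row is the pose to reach, as a shift and turn from the pose commanded when the call began, along the tool's axes at that moment; what a row does not reach only later rows make up. A row lasts 1/8 s, in which the tool goes at most 62.5 mm and 10.7 degrees, less where a joint would pass 70% of its speed; a pose out of reach is approached as far as the arm can. A call with a gripper value outside its range is refused whole. The fingers move at their own pace and stop on an object; "force" is the grip in N (left out, the last holds). Time passes only in rows, so rows that repeat a pose let the fingers close. It gives the time, the measured TCP pose, the force and the opening at its end, in the units of the state.
- get_state(): the state, without advancing time (a new reading comes with each control period).
- imaging.read_camera(name): name is "scene" or "side" or "wrist"; returns the picture (480x640x3 uint8, red, green, blue); there is no depth.
- imaging.camera_info(name): a dict with "fx", "fy", "cx", "cy" (pixels), "world_to_cam" (4x4, takes a point from world to camera coordinates). Camera axes: x right, y down, z forward; pixel columns grow to the right and rows downward; lengths in m; the calibration is good to about 2 mm. A picture is of the moment at which its call begins: read the wrist's pose just before it. camera_info takes no time and is no camera call; for the wrist camera it gives the pose at the moment of the call.
- env.hand_in(): hands the job in, once; it reports no verdict.
Trained networks look in the newest picture that a camera, given by its name, has taken for a name from the list of things; names that differ only in an ending like _2 or _b are one class to them, and where a whole thing is asked for, a point or a joint stands for the part that bears it (a point fixed in the world has none). Each returns a list of dicts, best first, with "conf" (0 to 1); they miss things now and then, are a little off and sometimes report something else, mostly with a low value. They report only what shows in the picture. A call takes as long as a camera call. They do not tell look-alikes from the thing itself.
- spotter.spot_in(camera, query): "extent" ([left, top, right, bottom] in pixels, round what is visible of it).
The state is a dict: "clock": time; "joint_pos": joint angles; "qvel": joint speeds; "tau": joint torques, N m; "tcp_pos": TCP position; "orientation": TCP orientation; "wrist_force": force on the tool from outside, world axes, zero at the start; "ft_torque": the same for the moment, N m; "finger_gap": finger opening in m.
Only numpy, scipy, OpenCV 4.12 (cv2) and the standard library are available. Lean on these libraries where they do the work, as an engineer would, in place of code of your own. Each camera call takes 0.05 s, during which the arm holds its last target. There are 200 camera calls.

### The job

Using only the fingertips or the outside of the fingers, roll the short length of curtain pole across the deck of the drilling jig until it drops into the V-groove, then gently push on its end to slide it along the groove until it sits fully home against the end plate, ready for its finial hole to be drilled. Roll it gently on its side, never pinch, lift or carry it, and do not knock it off the jig. Leave everything else on the bench where it is.

Things in the scene. Friction and masses are not known exactly. Their poses are not given: they have to be found in the camera images.
- pole: Plain wooden curtain pole offcut, 45 mm in diameter, 140 mm long, about 0.16 kg, lying on its side on either one of the jig's two decks, within 10 degrees of parallel to the groove. Rolls easily; stops within a few centimetres when let go. Origin at its middle on its axis, 22.5 mm above the deck while there; x along its axis, the other axes turn as it rolls.
- pole_end_a (a point): Centre of one flat end of the pole (x = -70 mm in the pole's frame): at the start the end away from the end plate.
- pole_end_b (a point): Centre of the other flat end of the pole (x = +70 mm): at the start the end nearer the end plate.
- jig: Wooden drilling jig screwed to the bench: a board 280 mm long (x) and 350 mm wide (y) with a V-groove along its middle (y = 0, the whole length) between two flat decks, whose tops are 24 mm above the bench. An upright end plate stands across the groove at its +x end, the end away from the robot. Origin at the middle of the board, on the bench; z up.
- groove_mid (a point): Point in the middle of the groove's length, on the axis of a seated pole, 36 mm above the bench; axes as the jig's. The groove has 45 degree sides, is 40 mm wide at deck level (lips at y = +20 and -20 mm) and 20 mm deep, and open at x = -140 mm. A pole pushed past a lip drops in by itself and then lies with its axis at y = 0, 11 mm lower than on the deck.
- groove_end (a point): Point on the inner face of the end plate, 100 mm in +x from the jig's origin, on the axis of a seated pole, 36 mm above the bench; axes as the jig's. The plate is 84 mm wide (y), 18 mm thick and 88 mm high above the bench, with a steel drill bush in it. A pole that is home touches it with one end, its middle 70 mm short of this point.
- tin: Round metal tin, 64 mm in diameter and 44 mm high, standing on the jig's deck on the other side of the groove from the pole. Origin at the centre of its underside. To be left alone.
- finial: Turned wooden ball finial, 47 mm in diameter and 63 mm high, standing on the jig's deck at the left (+y) rear, beside the end plate. Origin at the centre of its underside. To be left alone.
- spool: Thread spool, 30 mm in diameter and 42 mm high, standing on the jig's deck at the right (-y) rear, beside the end plate. Origin at the centre of its underside. To be left alone.
- scissors: Closed scissors, about 210 mm long and 12 mm high, lying flat on the bench left of the jig. Origin at the pivot, on the bench; x towards the points. To be left alone.
- tape_case: Round white tape-measure case, 54 mm in diameter and 18 mm high, lying flat on the bench right of the jig. Origin at the centre of its underside. To be left alone.
- curtain_ring: Wooden curtain ring, 72 mm outside and 9 mm high, lying flat on the bench right of the jig, nearer the robot. Origin at its centre, on the bench. To be left alone.
- bradawl: Bradawl with a wooden handle, 160 mm long and under 30 mm thick, lying on the bench left of the jig, nearer the robot. Origin on the bench under its middle; x towards the steel point. To be left alone.
There are look-alikes about, which are no part of the job. Leave any blue or red look-alike of the pole alone.

How it is judged:
By the outcome, as a careful person would: the job done as asked, in the order asked, and still so for the second after the job is handed in, with the robot touching nothing.
It also fails if it takes over 51 s, if anything falls off the work surface, if the arm or the gripper's body presses on something with over 40 N, if the wrist force passes 120 N, or if a joint passes its speed limit or range.

## Working session

There is one attempt and no reset: what is moved stays moved. The work goes in short steps, Python scripts to look and compute and a tool call to move; the robot and the scene stay as the last step left them, time stands still between calls to the robot, and variables do not carry over. Pictures are saved under pics/ and viewed, about 8 in all and at most 12, crops included, and the job is handed in when it is done.

Besides the shell and the picture viewer there is one more tool, called in YAML: its name, and indented under it one key for each argument. play_rows: Moves the arm, as the interface text tells. Its arguments: {"type":"object","properties":{"moves":{"type":"array"},"force":{"type":"number"}},"required":["moves"]}

```bash
mkdir -p pics; cat > h.py <<'E'
import numpy as np, cv2
from workcell import get_state, imaging, env, spotter
def snap(c,f):
    im=imaging.read_camera(c); cv2.imwrite(f'pics/{f}.png',im[:,:,::-1]); return im
def ray(c,u,v,z,I=None):
    I=I or imaging.camera_info(c); M=np.array(I['world_to_cam']); R=M[:3,:3]; t=M[:3,3]
    o=-R.T@t; d=R.T@np.array([(u-I['cx'])/I['fx'],(v-I['cy'])/I['fy'],1]); return o+d*(z-o[2])/d[2]
def proj(c,p,I=None):
    I=I or imaging.camera_info(c); M=np.array(I['world_to_cam']); q=M[:3,:3]@np.array(p)+M[:3,3]
    return np.array([I['fx']*q[0]/q[2]+I['cx'],I['fy']*q[1]/q[2]+I['cy']])
E
python3 - <<'E'
from h import *
a=snap('scene','s0'); 
for q in ['pole','jig','tin','finial','spool']:
    for r in spotter.spot_in('scene',q)[:3]: print('scene',q,np.round(r['extent']),round(r['conf'],2))
b=snap('side','d0')
for q in ['pole','jig','tin','finial','spool']:
    for r in spotter.spot_in('side',q)[:3]: print('side',q,np.round(r['extent']),round(r['conf'],2))
s=get_state(); print(s['clock'],s['tcp_pos'],s['orientation'],s['finger_gap'])
for c in ['scene','side']: print(c,imaging.camera_info(c))
E
```

```text
scene pole [228. 168. 254. 218.] 0.89
scene pole [109. 238. 160. 296.] 0.87
scene pole [243. 228. 268. 290.] 0.64
scene jig [222. 222. 400. 331.] 0.88
scene tin [341. 240. 371. 273.] 0.61
scene finial [373. 285. 399. 318.] 0.69
scene finial [343. 241. 373. 274.] 0.55
scene finial [223. 225. 403. 327.] 0.43
scene spool [227. 290. 245. 312.] 0.52
side pole [163. 321. 256. 370.] 0.94
side pole [344. 400. 446. 438.] 0.82
side pole [311. 270. 398. 313.] 0.58
side jig [262. 200. 444. 339.] 0.93
side jig [252. 182. 296. 205.] 0.54
side tin [312. 202. 346. 237.] 0.64
side finial [372. 181. 393. 214.] 0.97
side spool [420. 276. 434. 304.] 0.8
side spool [315. 269. 398. 309.] 0.2
0.6 [0.13769534 0.5583155  0.23133269] [1.05754900e-05 1.20591050e-01 9.92702269e-01 6.37764311e-05] 0.08533464893028686
scene {'fx': 537.4189610930283, 'fy': 537.4189610930283, 'cx': 323.6452128479152, 'cy': 238.52283981730142, 'world_to_cam': array([[ 0.00544502,  0.999875  ,  0.01484353, -0.00883406],
       [ 0.68193985,  0.00714388, -0.73137337, -0.30775854],
       [-0.73138799,  0.01410474, -0.68181571,  1.59266286],
       [ 0.        ,  0.        ,  0.        ,  1.        ]])}
side {'fx': 601.9430503898313, 'fy': 601.9430503898313, 'cx': 317.55691099193416, 'cy': 236.07852122066905, 'world_to_cam': array([[ 0.98405734, -0.17674053, -0.01984791, -0.51083033],
       [-0.12124269, -0.5850007 , -0.80191919,  0.11332653],
       [ 0.13012059,  0.79154088, -0.59710273,  1.12439991],
       [ 0.        ,  0.        ,  0.        ,  1.        ]])}
```

View pics/s0.png

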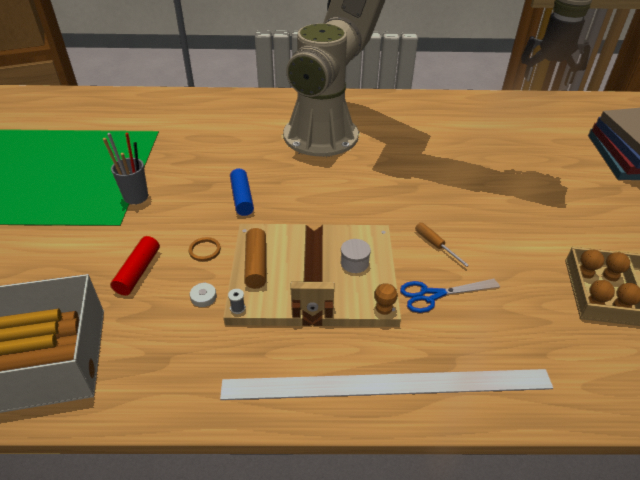

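View pics/d0.png

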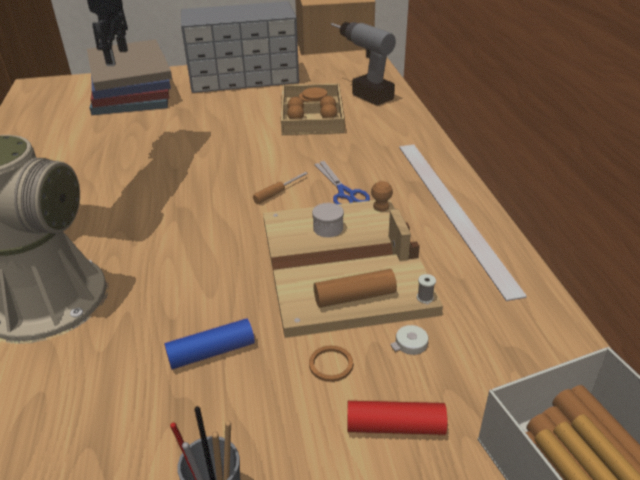

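Three bare candidates: the blue pole at (242,192), the red pole at (136,265), and the brown wooden one on the −y deck at (255,258). Only the brown one is plain wood and lies on the jig, so it is the one meant. I'll confirm this with an enlarged crop.

```bash
python3 - <<'E'
import cv2,numpy as np
a=cv2.imread('pics/s0.png')[215:335,215:410]; a=cv2.resize(a,None,fx=4,fy=4,interpolation=cv2.INTER_CUBIC)
for i in range(0,195,20): cv2.putText(a,str(215+i),(i*4,10),0,.4,(0,0,0),1); cv2.line(a,(i*4,12),(i*4,20),(0,0,0),1)
for i in range(5,120,20): cv2.putText(a,str(215+i),(0,i*4),0,.4,(0,0,0),1); cv2.line(a,(25,i*4),(32,i*4),(0,0,0),1)
cv2.imwrite('pics/c1.png',a)
E
```

```text
(no output)
```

View pics/c1.png

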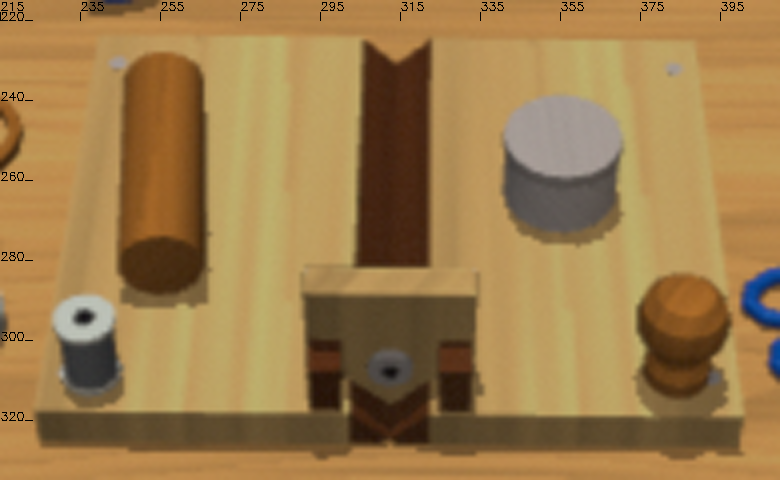

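```bash
cat >> h.py <<'E'
from scipy.optimize import minimize
def cyl(x,y,z,yaw,pitch=0):
    t=np.linspace(0,2*np.pi,40); a=np.array([np.cos(yaw)*np.cos(pitch),np.sin(yaw)*np.cos(pitch),-np.sin(pitch)])
    n=np.array([-np.sin(yaw),np.cos(yaw),0]); b=np.cross(a,n); c=np.array([x,y,z])
    return np.vstack([c+s*.07*a+.0225*(np.outer(np.cos(t),n)+np.outer(np.sin(t),b)) for s in(-1,1)])
def fitpole(masks,x0,z):
    # masks: {cam:(info,mask)}
    def cost(p):
        e=0
        for c,(I,m) in masks.items():
            h=cv2.convexHull(np.array([proj(c,q,I) for q in cyl(p[0],p[1],z,p[2])],np.float32)*16).astype(np.int32)
            k=np.zeros(m.shape,np.uint8); cv2.fillConvexPoly(k,h,255,cv2.LINE_AA,4)
            k=k/255.; e+=1-np.minimum(k,m).sum()/np.maximum(k,m).sum()
        return e
    r=minimize(cost,x0,method='Nelder-Mead',options=dict(initial_simplex=np.array(x0)+np.array([[0,0,0],[.01,0,0],[0,.01,0],[0,0,.1]])))
    return r.x,r.fun
def pmask(im,box):
    h=cv2.cvtColor(im,cv2.COLOR_RGB2HSV); l,t,r,b=[int(v) for v in box]
    m=np.zeros(im.shape[:2]); s=np.s_[t-5:b+6,l-5:r+6]
    sat=h[...,1].astype(int); m[s]=(sat[s]>thr)
    return m
thr=165
E
python3 - <<'E'
from h import *
P=[(240,224.3),(388.5,225),(400.5,319),(225,318)]
Q=np.array([ray('scene',u,v,.024)[:2] for u,v in P]); print('corners',Q.round(4).tolist(),'centre',Q.mean(0))
print('yaw ends',np.degrees(np.arctan2(-(Q[1]-Q[0])[0],(Q[1]-Q[0])[1])),np.degrees(np.arctan2(-(Q[2]-Q[3])[0],(Q[2]-Q[3])[1])))
print('sides',[np.linalg.norm(Q[i]-Q[i-1]).round(4) for i in range(4)])
for u,v in [(305.5,224.5),(322.75,225)]: print('lip',ray('scene',u,v,.024)[:2].round(4))
print('plate top',[ray('scene',215+u/4,215+v/4,.088)[:2].round(4) for u,v in[(303,267),(479,268),(303,294),(476,295)]])
print('tin top',ray('scene',215+563/4,215+137/4,.068)[:2],'spool',ray('scene',215+84/4,215+317/4,.066)[:2])
ims={c:cv2.imread(f'pics/{f}.png')[:,:,::-1] for c,f in(('scene','s0'),('side','d0'))}
for c,box in(('scene',(243,228,268,290)),('side',(312,270,398,311))):
    im=ims[c]; h=cv2.cvtColor(np.ascontiguousarray(im),cv2.COLOR_RGB2HSV)
    print(c, h[int((box[1]+box[3])/2),box[0]-8:box[2]+8:3].tolist())
E
```

```text
corners [[0.4302, -0.1898], [0.4287, 0.1588], [0.7083, 0.1563], [0.708, -0.1892]] centre [ 0.56878128 -0.01598109]
yaw ends 0.24138390725601272 -0.04738732704972638
sides [np.float64(0.2778), np.float64(0.3487), np.float64(0.2796), np.float64(0.3455)]
lip [ 0.4291 -0.0365]
lip [0.4304 0.004 ]
plate top [array([ 0.6692, -0.0599]), array([0.6692, 0.0255]), array([ 0.6867, -0.0592]), array([0.6867, 0.0237])]
tin top [0.55683413 0.07290806] spool [ 0.68286048 -0.1664523 ]
scene [[18, 130, 180], [19, 130, 174], [18, 130, 182], [18, 130, 182], [15, 192, 126], [15, 195, 137], [15, 190, 160], [15, 191, 156], [15, 198, 142], [15, 192, 117], [15, 176, 77], [21, 120, 189], [21, 120, 189], [23, 114, 190]]
side [[22, 88, 185], [21, 85, 185], [20, 88, 188], [19, 93, 146], [14, 117, 87], [13, 137, 145], [14, 138, 142], [14, 137, 143], [13, 139, 143], [13, 137, 141], [14, 138, 139], [13, 136, 139], [13, 139, 138], [14, 138, 135], [14, 137, 134], [14, 141, 130], [14, 135, 128], [14, 135, 128], [13, 140, 122], [13, 136, 118], [14, 135, 115], [13, 133, 115], [14, 131, 109], [14, 128, 106], [13, 129, 101], [14, 128, 96], [14, 129, 93], [13, 126, 91], [15, 127, 88], [14, 123, 91], [15, 125, 88], [18, 99, 168], [18, 91, 187], [19, 93, 186]]
```

```bash
cat >> h.py <<'E'
def pmask(im,box):
    h=cv2.cvtColor(np.ascontiguousarray(im),cv2.COLOR_RGB2HSV); l,t,r,b=[int(v) for v in box]
    m=np.zeros(im.shape[:2]); s=np.s_[t-4:b+5,l-4:r+5]
    k=((h[...,0]<=17)&(h[...,1]>105)).astype(np.uint8); m[s]=cv2.morphologyEx(k,cv2.MORPH_OPEN,np.ones((3,3)))[s]
    return m
E
python3 - <<'E'
from h import *
M={c:(imaging.camera_info(c),pmask(cv2.imread(f'pics/{f}.png')[:,:,::-1],b)) for c,f,b in(('scene','s0',(243,228,268,290)),('side','d0',(312,270,398,311)))}
for k in (['scene'],['side'],['scene','side']):
    x,f=fitpole({c:M[c] for c in k},[.53,-.14,0],.0465); print(k,x[:2].round(4),np.degrees(x[2]).round(2),round(f,3))
I=M['side'][0]
print([ (n,proj('side',p,I).round(0)) for n,p in dict(lipL=(.429,.004,.024),lipR=(.429,-.0365,.024),c=(.429,-.191,.024),c2=(.709,-.191,.024),l3=(.709,.159,.024)).items()])
s=get_state(); import math
from scipy.spatial.transform import Rotation as Ro
q=s['orientation']; print(Ro.from_quat([q[1],q[2],q[3],q[0]]).as_matrix().round(3).tolist(), s['joint_pos'])
E
```

```text
['scene'] [ 0.5595 -0.1411] 4.25 0.087
['side'] [ 0.5622 -0.1401] 4.35 0.096
['scene', 'side'] [ 0.5609 -0.1412] 4.71 0.189
[('lipL', array([271., 257.])), ('lipR', array([274., 270.])), ('c', array([285., 327.])), ('c2', array([444., 305.])), ('l3', array([389., 198.]))]
[[-0.971, 0.239, 0.0], [0.239, 0.971, 0.0], [-0.0, 0.0, -1.0]] [1.18941640e+00 3.13176228e-01 4.60901559e-02 1.30358156e+00
 1.24149290e-05 1.43118692e+00]
```

play_rows:
  moves:
    - {"claw":6,"delta_pos":[-59.3,-64.0,4],"twist":76.1}
    - {"claw":6,"delta_pos":[-59.3,-64.0,4],"twist":76.1}
    - {"claw":6,"delta_pos":[-59.3,-64.0,4],"twist":76.1}
    - {"claw":6,"delta_pos":[-59.3,-64.0,4],"twist":76.1}
    - {"claw":6,"delta_pos":[-59.3,-64.0,4],"twist":76.1}
    - {"claw":6,"delta_pos":[-59.3,-64.0,4],"twist":76.1}
    - {"claw":6,"delta_pos":[-59.3,-64.0,4],"twist":76.1}
    - {"claw":6,"delta_pos":[-59.3,-64.0,4],"twist":76.1}
    - {"claw":6,"delta_pos":[-59.3,-64.0,4],"twist":76.1}
    - {"claw":6,"delta_pos":[-59.3,-64.0,4],"twist":76.1}
    - {"claw":6,"delta_pos":[-59.3,-64.0,4],"twist":76.1}
    - {"claw":6,"delta_pos":[-59.3,-64.0,4],"twist":76.1}

```text
clock: 2.1
tcp_pos: [0.5014, -0.0993, 0.1971]
orientation: [0.0, 0.707, 0.707, 0.0]
wrist_force: [0.3, 1.2, 0.1]
finger_gap: 0.0599
```

play_rows:
  moves:
    - {"claw":6,"delta_pos":[-9.7,5.2,3],"twist":0}
    - {"claw":6,"delta_pos":[-9.7,5.2,3],"twist":0}
    - {"claw":6,"delta_pos":[-9.7,5.2,5],"twist":0}
    - {"claw":6,"delta_pos":[-9.7,5.2,5],"twist":0}
    - {"claw":6,"delta_pos":[-9.7,5.2,5],"twist":0}

```text
clock: 2.72
tcp_pos: [0.5526, -0.1938, 0.1476]
orientation: [0.0, 0.707, 0.708, 0.0]
wrist_force: [-0.4, 0.0, 0.3]
finger_gap: 0.0601
```

play_rows:
  moves:
    - {"claw":6,"delta_pos":[-1.6,0.8,0],"twist":0}
    - {"claw":6,"delta_pos":[-1.6,0.8,4],"twist":0}
    - {"claw":6,"delta_pos":[-1.6,0.8,8],"twist":0}
    - {"claw":6,"delta_pos":[-1.6,0.8,10],"twist":0}
    - {"claw":6,"delta_pos":[-1.6,0.8,11.5],"twist":0}
    - {"claw":6,"delta_pos":[-1.6,0.8,11.5],"twist":0}

```text
clock: 3.48
tcp_pos: [0.5606, -0.2102, 0.0315]
orientation: [-0.0, 0.707, 0.707, -0.0]
wrist_force: [-0.9, 0.2, 0.9]
finger_gap: 0.0602
```

```bash
python3 - <<'E'
from h import *
a=snap('side','d1'); c=cv2.resize(a[190:370,230:470],None,fx=3,fy=3,interpolation=cv2.INTER_CUBIC); cv2.imwrite('pics/d1c.png',c[:,:,::-1])
s=get_state(); print(s['tcp_pos'],s['wrist_force'])
E
```

```text
[ 0.56110944 -0.2104858   0.03239334] [ 0.04446652 -0.00053948  0.4335859 ]
```

View pics/d1c.png

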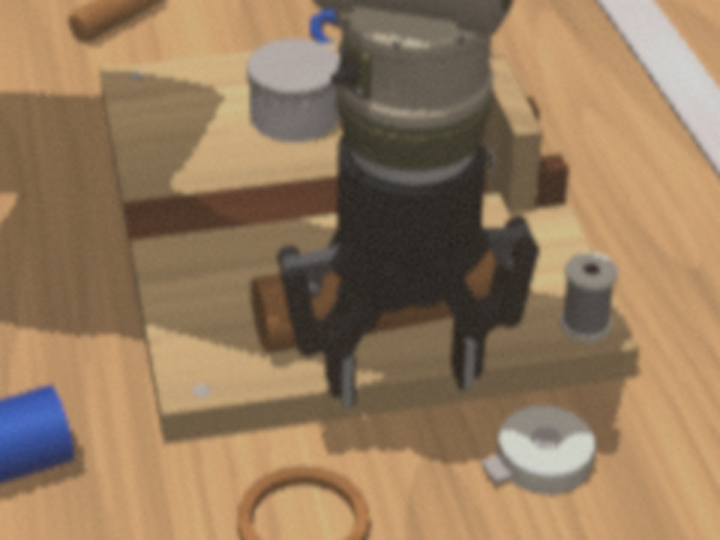

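The crop shows both fingers standing behind (−y of) the pole, straddling its middle and clear of the spool. Now I'll roll it slowly.

play_rows:
  moves:
    - {"claw":6,"delta_pos":[1.5,0,0],"twist":0}
    - {"claw":6,"delta_pos":[2.5,0,0],"twist":0}
    - {"claw":6,"delta_pos":[3.0,0,0],"twist":0}
    - {"claw":6,"delta_pos":[3.4,0,0],"twist":0}
    - {"claw":6,"delta_pos":[3.8,0,0],"twist":0}
    - {"claw":6,"delta_pos":[4.2,0,0],"twist":0}
    - {"claw":6,"delta_pos":[4.6,0,0],"twist":0}
    - {"claw":6,"delta_pos":[5.0,0,0],"twist":0}
    - {"claw":6,"delta_pos":[5.4,0,0],"twist":0}
    - {"claw":6,"delta_pos":[5.8,0,0],"twist":0}

```text
clock: 4.78
tcp_pos: [0.5605, -0.1519, 0.0319]
orientation: [-0.0, 0.707, 0.707, 0.0]
wrist_force: [-0.3, -0.7, -0.1]
finger_gap: 0.0598
```

```bash
python3 - <<'E'
from h import *
a=snap('scene','s1'); c=cv2.resize(a[200:335,200:410],None,fx=3,fy=3,interpolation=cv2.INTER_CUBIC); cv2.imwrite('pics/s1c.png',c[:,:,::-1])
s=get_state(); print(s['tcp_pos'],s['wrist_force'])
E
```

```text
[ 0.56044868 -0.15136878  0.03188959] [-0.31461626  0.83126759 -0.51725823]
```

View pics/s1c.png

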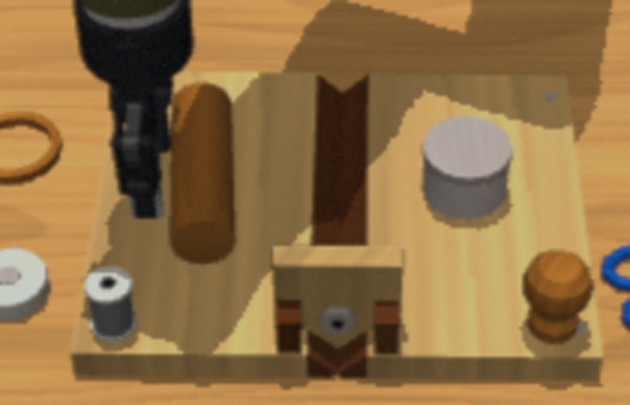

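The pole has rolled, is now nearly parallel to the groove and is slightly ahead of the fingers. I'll continue.

play_rows:
  moves:
    - {"claw":6,"delta_pos":[0.4,0,0],"twist":0}
    - {"claw":6,"delta_pos":[0.8,0,0],"twist":0}
    - {"claw":6,"delta_pos":[1.2,0,0],"twist":0}
    - {"claw":6,"delta_pos":[1.6,0,0],"twist":0}
    - {"claw":6,"delta_pos":[2.0,0,0],"twist":0}
    - {"claw":6,"delta_pos":[2.4,0,0],"twist":0}
    - {"claw":6,"delta_pos":[2.8,0,0],"twist":0}
    - {"claw":6,"delta_pos":[3.2,0,0],"twist":0}
    - {"claw":6,"delta_pos":[3.6,0,0],"twist":0}
    - {"claw":6,"delta_pos":[4.0,0,0],"twist":0}
    - {"claw":6,"delta_pos":[4.3,0,0],"twist":0}
    - {"claw":6,"delta_pos":[4.6,0,0],"twist":0}

```text
clock: 6.32
tcp_pos: [0.5605, -0.1059, 0.0319]
orientation: [-0.0, 0.707, 0.707, 0.0]
wrist_force: [0.1, -0.5, -1.0]
finger_gap: 0.0601
```

```bash
python3 - <<'E'
from h import *
a=snap('scene','s2'); I=imaging.camera_info('scene')
M=pmask(a,(255,226,330,292)); x,f=fitpole({'scene':(I,M)},[.56,-.09,0],.0465); print(x,f)
b=[r for r in spotter.spot_in('scene','pole')][:4]; print([(np.round(r['extent']),round(r['conf'],2)) for r in b])
s=get_state(); print(s['tcp_pos'],s['wrist_force'])
E
```

```text
[ 0.55388328 -0.07056642  0.06819847] 0.5324963305006268
[(array([229., 167., 252., 218.]), 0.94), (array([276., 229., 301., 287.]), 0.92), (array([109., 239., 163., 297.]), 0.61)]
[ 0.56049709 -0.10577928  0.03192248] [-0.28799334 -0.66664653 -0.19327028]
```

play_rows:
  moves:
    - {"claw":6,"delta_pos":[0.3,0,0],"twist":0}
    - {"claw":6,"delta_pos":[0.6,0,0],"twist":0}
    - {"claw":6,"delta_pos":[1.0,0,0],"twist":0}
    - {"claw":6,"delta_pos":[1.4,0,0],"twist":0}
    - {"claw":6,"delta_pos":[1.8,0,0],"twist":0}
    - {"claw":6,"delta_pos":[2.2,0,0],"twist":0}
    - {"claw":6,"delta_pos":[2.6,0,0],"twist":0}
    - {"claw":6,"delta_pos":[3.0,0,0],"twist":0}
    - {"claw":6,"delta_pos":[3.4,0,0],"twist":0}
    - {"claw":6,"delta_pos":[3.7,0,0],"twist":0}
    - {"claw":6,"delta_pos":[3.7,0,0],"twist":0}

```text
clock: 7.8
tcp_pos: [0.5604, -0.0689, 0.0319]
orientation: [-0.0, 0.707, 0.708, 0.0]
wrist_force: [0.8, -0.4, -0.3]
finger_gap: 0.0598
```

```bash
python3 - <<'E'
from h import *
a=snap('scene','s3'); c=cv2.resize(a[200:335,200:410],None,fx=3,fy=3,interpolation=cv2.INTER_CUBIC); cv2.imwrite('pics/s3c.png',c[:,:,::-1])
b=[r for r in spotter.spot_in('scene','pole')][:4]; print([(np.round(r['extent']),round(r['conf'],2)) for r in b])
s=get_state(); print(s['tcp_pos'],s['wrist_force'])
E
```

```text
[(array([106., 239., 159., 296.]), 0.86), (array([231., 167., 254., 215.]), 0.63)]
[ 0.56050758 -0.06913672  0.03195687] [0.0384994  0.02144258 0.03901072]
```

View pics/s3c.png

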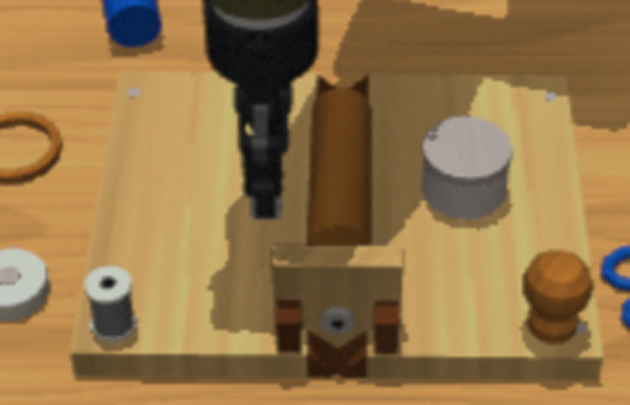

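The pole has dropped into the groove (crop column ≈340). I'll retreat, lift, go round to the robot-side end and close the fingers.

play_rows:
  moves:
    - {"claw":6,"delta_pos":[-1.0,0,0],"twist":0}
    - {"claw":6,"delta_pos":[-1.5,0,-3],"twist":0}
    - {"claw":6,"delta_pos":[-1.5,0,-7],"twist":0}
    - {"claw":0,"delta_pos":[0,-4,-8],"twist":0}
    - {"claw":0,"delta_pos":[3,-8,-8],"twist":0}
    - {"claw":0,"delta_pos":[5.25,-12.5,-8],"twist":0}
    - {"claw":0,"delta_pos":[5.25,-12.5,-8],"twist":0}
    - {"claw":0,"delta_pos":[5.25,-12.5,-8],"twist":0}
    - {"claw":0,"delta_pos":[5.25,-12.5,-8],"twist":0}

```text
clock: 9.02
tcp_pos: [0.437, -0.0176, 0.1123]
orientation: [0.001, 0.707, 0.707, 0.0]
wrist_force: [0.0, -0.2, 0.6]
finger_gap: 0.0
```

```bash
python3 - <<'E'
from h import *
a=snap('scene','s4'); b=snap('side','d4'); c=cv2.resize(b[190:340,250:470],None,fx=3,fy=3,interpolation=cv2.INTER_CUBIC); cv2.imwrite('pics/d4c.png',c[:,:,::-1])
for c in('side','scene'): print([(np.round(r['extent']),round(r['conf'],2)) for r in spotter.spot_in(c,'pole')][:4])
I=imaging.camera_info('side')
for x in(.55,.56,.57,.599):
  h=np.array([proj('side',q,I) for q in cyl(x,-.0165,.036,0)]); print(x,h.min(0).round(1),h.max(0).round(1))
s=get_state(); print(s['tcp_pos'],s['wrist_force'],s['finger_gap'])
print(ray('scene',313.5,227.3,.0585))
E
```

```text
[(array([298., 237., 374., 266.]), 0.85), (array([346., 402., 446., 436.]), 0.8), (array([163., 322., 255., 368.]), 0.59)]
[(array([108., 238., 160., 294.]), 0.86), (array([301., 230., 323., 281.]), 0.66), (array([229., 168., 254., 215.]), 0.57)]
0.55 [296.8 234.3] [372.7 266.5]
0.56 [301.9 233.7] [377.7 265.8]
0.57 [307.  233.1] [382.8 265.2]
0.599 [321.6 231.3] [397.4 263.3]
[ 0.43605748 -0.01716178  0.11180732] [ 0.5114681  -0.54134516 -0.11714102] -4.062545687177005e-06
[ 0.47737003 -0.01735292  0.0585    ]
```

View pics/d4c.png

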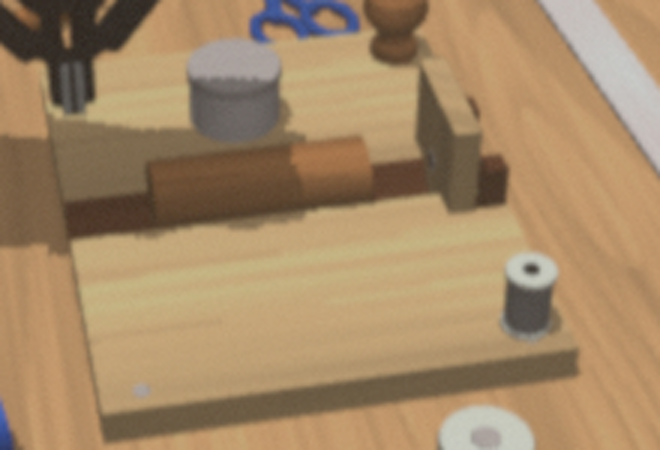

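The pole is seated with its middle at x≈0.552, 47 mm short of home. I'll descend behind its end and push gently.

play_rows:
  moves:
    - {"claw":0,"delta_pos":[0,0,3],"twist":0}
    - {"claw":0,"delta_pos":[0,0,6],"twist":0}
    - {"claw":0,"delta_pos":[0,0,7.8],"twist":0}
    - {"claw":0,"delta_pos":[0,0,7.8],"twist":0}
    - {"claw":0,"delta_pos":[0,1.0,7.8],"twist":0}
    - {"claw":0,"delta_pos":[0,2.0,7.8],"twist":0}
    - {"claw":0,"delta_pos":[0,2.6,7.8],"twist":0}
    - {"claw":0,"delta_pos":[0,2.9,7.8],"twist":0}
    - {"claw":0,"delta_pos":[0,3.2,7.8],"twist":0}
    - {"claw":0,"delta_pos":[0,3.5,7.8],"twist":0}
    - {"claw":0,"delta_pos":[0,3.8,7.8],"twist":0}
    - {"claw":0,"delta_pos":[0,4.1,7.8],"twist":0}

```text
clock: 10.72
tcp_pos: [0.4739, -0.0165, 0.0336]
orientation: [-0.002, 0.707, 0.707, -0.002]
wrist_force: [-7.5, -0.6, 6.0]
finger_gap: -0.0001
```

```bash
python3 - <<'E'
from h import *
b=snap('side','d5')
print([(np.round(r['extent']),round(r['conf'],2)) for r in spotter.spot_in('side','pole')][:4])
s=get_state(); print(s['tcp_pos'],s['wrist_force'],s['finger_gap'])
E
```

```text
[(array([302., 235., 376., 267.]), 0.96), (array([344., 402., 448., 436.]), 0.81), (array([162., 320., 255., 368.]), 0.62), (array([266., 202., 443., 340.]), 0.39)]
[ 0.47520263 -0.0165552   0.03369442] [-3.07466116 -0.46967606  0.68880221] 5.190614541911925e-05
```

play_rows:
  moves:
    - {"claw":0,"delta_pos":[0,0.3,0],"twist":0}
    - {"claw":0,"delta_pos":[0,0.6,0],"twist":0}
    - {"claw":0,"delta_pos":[0,0.9,0],"twist":0}
    - {"claw":0,"delta_pos":[0,1.2,0],"twist":0}
    - {"claw":0,"delta_pos":[0,1.5,0],"twist":0}
    - {"claw":0,"delta_pos":[0,1.8,0],"twist":0}
    - {"claw":0,"delta_pos":[0,2.1,0],"twist":0}
    - {"claw":0,"delta_pos":[0,2.4,0],"twist":0}
    - {"claw":0,"delta_pos":[0,2.7,0],"twist":0}
    - {"claw":0,"delta_pos":[0,3.0,0],"twist":0}
    - {"claw":0,"delta_pos":[0,3.2,0],"twist":0}
    - {"claw":0,"delta_pos":[0,3.2,0],"twist":0}

```text
clock: 12.32
tcp_pos: [0.5088, -0.0167, 0.034]
orientation: [0.0, 0.707, 0.707, 0.0]
wrist_force: [-0.3, -0.2, 0.5]
finger_gap: -0.0001
```

```bash
python3 - <<'E'
from h import *
b=snap('side','d6')
print([(np.round(r['extent']),round(r['conf'],2)) for r in spotter.spot_in('side','pole')][:1])
s=get_state(); print(s['tcp_pos'],s['wrist_force'],s['finger_gap'])
E
```

```text
[(array([163., 322., 255., 369.]), 0.91)]
[ 0.50886844 -0.01672796  0.0341007 ] [0.47812788 0.63774556 0.37673331] -6.902519972635702e-05
```

play_rows:
  moves:
    - {"claw":0,"delta_pos":[0,0.2,0],"twist":0}
    - {"claw":0,"delta_pos":[0,0.4,0],"twist":0}
    - {"claw":0,"delta_pos":[0,0.6,0],"twist":0}
    - {"claw":0,"delta_pos":[0,0.7,0],"twist":0}
    - {"claw":0,"delta_pos":[0,0.8,0],"twist":0}

```text
clock: 13.05
tcp_pos: [0.5132, -0.0166, 0.0338]
orientation: [-0.002, 0.707, 0.707, -0.002]
wrist_force: [-11.5, -0.4, 10.8]
finger_gap: -0.0001
```

play_rows:
  moves:
    - {"claw":0,"delta_pos":[0,0.1,0],"twist":0}
    - {"claw":0,"delta_pos":[0,0.2,0],"twist":0}

```text
clock: 13.3
tcp_pos: [0.5132, -0.0166, 0.0337]
orientation: [-0.003, 0.707, 0.707, -0.003]
wrist_force: [-17.0, -1.0, 15.4]
finger_gap: -0.0
```

The fingertip has stalled at x=0.513 while the force rises to 17 N, so the pole is against the plate. I'll back off and look.

play_rows:
  moves:
    - {"claw":0,"delta_pos":[0,-0.5,0],"twist":0}
    - {"claw":0,"delta_pos":[0,-2,0],"twist":0}
    - {"claw":0,"delta_pos":[0,-5,0],"twist":0}
    - {"claw":0,"delta_pos":[0,-7,-3],"twist":0}
    - {"claw":0,"delta_pos":[0,-8,-9],"twist":0}
    - {"claw":0,"delta_pos":[0,-8,-13],"twist":0}
    - {"claw":0,"delta_pos":[0,-8,-13],"twist":0}
    - {"claw":0,"delta_pos":[0,-8,-13],"twist":0}

```text
clock: 14.3
tcp_pos: [0.438, -0.0167, 0.1634]
orientation: [-0.0, 0.707, 0.707, 0.0]
wrist_force: [-0.7, -0.8, -1.1]
finger_gap: -0.0
```

```bash
python3 - <<'E'
from h import *
a=snap('scene','s7'); 
print([(np.round(r['extent']),round(r['conf'],2)) for r in spotter.spot_in('scene','pole')][:3])
b=snap('side','d7'); print([(np.round(r['extent']),round(r['conf'],2)) for r in spotter.spot_in('side','pole')][:2])
c=np.vstack([cv2.resize(b[190:300,260:450],(760,440),interpolation=cv2.INTER_CUBIC)]); cv2.imwrite('pics/d7c.png',c[:,:,::-1])
s=get_state(); print(s['clock'],s['tcp_pos'],s['wrist_force'])
print('end b top/axis',proj('side',(.669,-.0165,.0585)),'end a',proj('side',(.529,-.0165,.0585)))
o=cv2.imread('pics/s0.png').astype(int)[:,:,::-1]
for n in('tin','finial','spool'): print(n,[(np.round(r['extent']),round(r['conf'],2)) for r in spotter.spot_in('scene',n)][:1])
E
```

```text
[(array([231., 168., 255., 218.]), 0.98), (array([107., 238., 162., 297.]), 0.62), (array([300., 242., 327., 285.]), 0.55)]
[(array([161., 319., 253., 370.]), 0.97), (array([347., 400., 446., 436.]), 0.96)]
14.5 [ 0.43747549 -0.01653235  0.16253734] [-0.70254323 -0.58508635 -1.09876292]
end b top/axis [394.77962063 233.46858329] end a [323.59667869 242.34864112]
tin [(array([344., 239., 373., 276.]), 0.96)]
finial [(array([374., 285., 396., 314.]), 0.74)]
spool [(array([229., 292., 247., 315.]), 0.56)]
```

View pics/d7c.png

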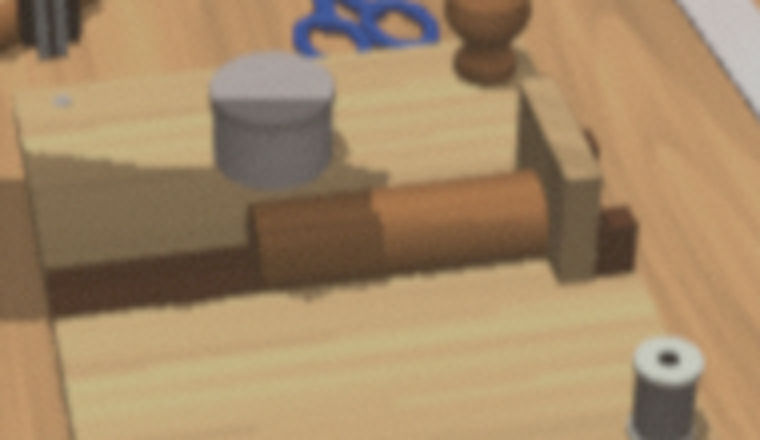

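The picture shows the pole flush with the plate, and end a is at (323,241) against a predicted (324,242). The stall came with a strong downward component, so I'll press once more slightly higher to rule out a jam.

play_rows:
  moves:
    - {"claw":0,"delta_pos":[0,0,6],"twist":0}
    - {"claw":0,"delta_pos":[0,0,12.4],"twist":0}
    - {"claw":0,"delta_pos":[0,2,12.4],"twist":0}
    - {"claw":0,"delta_pos":[0,4.5,12.4],"twist":0}
    - {"claw":0,"delta_pos":[0,6.5,12.4],"twist":0}
    - {"claw":0,"delta_pos":[0,7.0,12.4],"twist":0}
    - {"claw":0,"delta_pos":[0,7.4,12.4],"twist":0}
    - {"claw":0,"delta_pos":[0,7.7,12.3],"twist":0}
    - {"claw":0,"delta_pos":[0,8.0,12.2],"twist":0}
    - {"claw":0,"delta_pos":[0,8.1,12.1],"twist":0}
    - {"claw":0,"delta_pos":[0,8.1,12.1],"twist":0}
    - {"claw":0,"delta_pos":[0,8.1,12.1],"twist":0}

```text
clock: 16.15
tcp_pos: [0.5133, -0.0161, 0.0411]
orientation: [-0.004, 0.707, 0.707, -0.004]
wrist_force: [-9.7, -1.2, -0.3]
finger_gap: 0.0
```

play_rows:
  moves:
    - {"claw":0,"delta_pos":[0,0.2,-0.1],"twist":0}
    - {"claw":0,"delta_pos":[0,0.2,-0.1],"twist":0}
    - {"claw":0,"delta_pos":[0,0.2,-0.1],"twist":0}

```text
clock: 16.52
tcp_pos: [0.5134, -0.0159, 0.0414]
orientation: [-0.005, 0.707, 0.707, -0.005]
wrist_force: [-13.3, -0.8, -0.3]
finger_gap: 0.0
```

With no downward load, 13 N doesn't move it (a free pole would slide at about 1–2 N), so it is home. I'll retreat and hand in.

play_rows:
  moves:
    - {"claw":0,"delta_pos":[0,-0.5,0],"twist":0}
    - {"claw":0,"delta_pos":[0,-2,0],"twist":0}
    - {"claw":0,"delta_pos":[0,-5,0],"twist":0}
    - {"claw":0,"delta_pos":[0,-7,-3],"twist":0}
    - {"claw":0,"delta_pos":[0,-8,-9],"twist":0}
    - {"claw":0,"delta_pos":[0,-8,-15],"twist":0}
    - {"claw":0,"delta_pos":[0,-8,-15],"twist":0}
    - {"claw":0,"delta_pos":[0,-8,-15],"twist":0}

```text
clock: 17.52
tcp_pos: [0.4413, -0.0168, 0.1942]
orientation: [0.001, 0.707, 0.707, 0.001]
wrist_force: [0.2, -0.7, 0.7]
finger_gap: 0.0002
```

```bash
python3 - <<'E'
from h import *
b=snap('side','d8'); o=cv2.imread('pics/d7.png')[:,:,::-1]
d=cv2.absdiff(b,np.ascontiguousarray(o)).max(2); print('jig-area pixels changed since last look',(d[225:340,320:450]>40).sum())
s=get_state(); print(s['clock'],s['tcp_pos'],s['wrist_force'])
if (d[225:340,320:450]>40).sum()<60: print(env.hand_in())
E
```

```text
jig-area pixels changed since last look 49
17.575 [ 0.44065357 -0.01659489  0.19323806] [-0.15263251  0.14573753 -0.92372371]
the job is handed in; nothing more can be done
None
```

The pole is in the V-groove and home against the end plate. I handed the job in at 17.6 s, with the arm lifted clear. I rolled it across the −y deck with the sides of the two open fingers until it dropped in, then slid it along by pushing its end with the closed fingertips.

**Seating:**
- A repeat push of 13 N with almost no downward load did not move the pole.
- The fingertip stopped at x ≈ 0.513 m on both pushes.
- In the side picture the end away from the plate is within 1–2 px of the predicted home position, and the other end looks flush with the plate.

**Checks that disagreed or were weaker:**
- The first push at the plate reached 17 N with about 15 N of vertical load. That could have been a jam, so I made the second push.
- The networks missed the seated pole in the last side picture, so I judged that one by eye.
- The tin, finial and spool were found within about 4 px of their starting positions. The items on the bench had no separate final check, though the arm never went down to bench level.

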